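# Refit the plotter's control knob and hold it in to home the machine

## Robot

A 6-joint arm with a two-finger parallel gripper is mounted at the origin on the work surface. World frame = base frame: x ahead of the robot, y to its left, z up, the work surface at z = 0. Lengths are in mm, angles in rad, forces in N, time in s.
With the tool pointing down it reaches from about 275 to 775 mm from the base axis. Payload 14.6 kg.
Tool frame: the origin (TCP) lies at the very end of the fingers, on their centre line; the grasp point (between the pads) lies 19 mm behind it (r.hold_point_z is the distance from the TCP to the grasp point, in mm); z points along the fingers, y is the direction in which the jaws open and shut (so a half turn about z gives the same grasp; the last joint's range is limited). The gripper opens to 85 mm and grips with 20 to 120 N. Pads are 22 mm wide; open, the fingers measure 114 mm over their backs; the gripper's body (76 mm by 85 mm) begins 54 mm behind the grasp point. The pads swing forward as they close: fully open they stand 13 mm farther back than shut.
Start: joints at [-1.493, 0.263, -0.048, 1.259, 0, 1.415], TCP at [121.112, -510.843, 231.278] pointing down, gripper open.
Joint ranges: [-2.65, 2.65], [-0.89, 1.7], [-1.18, 1.37], [-2.13, 2.11], [-1.35, 1.29], [-3.14, 3.14]. Speed limits (rad/s): [1.89, 1.89, 2.57, 2.79, 3.14, 3.14].

## Interface

Orientations are given as [roll, pitch, yaw] about the fixed x, y, z axes, in that order (R = Rz(yaw) Ry(pitch) Rx(roll)).
In Python, from workcell import r, read_camera, camera_info gives the robot as it stands. Calls block until the motion is done:
- r.move_pose(position, orientation): joint-space move of the TCP to a pose.
- r.move_straight(position, v=150, attitude=None, until_force=None): straight line of the TCP; attitude=None keeps the orientation; v is the mean speed in mm/s. With until_force (N) it stops when the force on the tool has changed by that much, and returns True; else False.
- r.move_joints(angles): joint-space move.
- r.set_gripper(opening, strength=None): opening from 0.0 (shut) to 1.0 (fully open); strength is the grip in N (None keeps the last); returns when the fingers have stopped.
- r.hold(seconds).
- r.solve_ik(position, orientation): joint angles nearest the present ones, or None.
- r.read_state(): the state.
- read_camera(name): name is "scene" or "top" or "wrist"; returns (picture, depth): 480x640x3 uint8, red, green, blue; 480x640 float32, mm along the optical axis (not along the pixel's ray), 0 where there is no reading.
- camera_info(name): a dict with "mtx" (3x3 intrinsics, pixels), "T" (4x4, takes a point from camera to world coordinates). Camera axes: x right, y down, z forward; pixel columns grow to the right and rows downward; lengths in mm; the calibration is good to about 2 mm. A picture is of the moment at which its call begins: read the wrist's pose just before it. camera_info takes no time and is no camera call; for the wrist camera it gives the pose at the moment of the call.
A pose or a line that the arm cannot do raises r.IKError and nothing moves.
- r.job_done(): hands the job in, once; it reports no verdict.
The state is a dict: "clock": time; "q": joint angles; "joint_vel": joint speeds; "tau": joint torques, N m; "tcp_pos": TCP position; "tcp_rot": TCP orientation; "force": force on the tool from outside, world axes, zero at the start; "ft_torque": the same for the moment, N m; "finger_gap": opening from 0.0 (shut) to 1.0 (fully open).
Only numpy, scipy, OpenCV 4.12 (cv2) and the standard library are available. Lean on these libraries where they do the work, as an engineer would, in place of code of your own. Each camera call takes 0.05 s, during which the arm holds its last target. There are 200 camera calls.

## Task

Send the pen plotter to its home position: first raise the small pen-lift lever on its head all the way up so the pen is off the lino, then take the loose control knob from the bench, turn it so the flat in its bore matches the flat on the bare D-shaft of the plotter's control strip, push it fully home on the shaft and keep pressing it in to the end of its spring travel. Finish while still holding the knob pressed in like that (the long press starts the homing run), with the lever still up; leave the other things on the bench where they are.

Things in the scene. Friction and masses are not known exactly. Their poses are not given: they have to be found in the camera images.
- plotter: white flatbed pen plotter, fixed, 300 (x) by 360 mm (y); origin on the bench under its middle, x to its back, front faces the robot, z up. Control strip: front 75 mm, top 55 mm above the bench, bare D-shaft near its right end (-y). Behind: bed with lino block (top 53 mm), gantry beam (top 148 mm, at x = 62 mm) with a black carriage, held by its motor, with pen (top about 180 mm) and lift lever
- lever_tip (a point): centre of the black cross pin (12 mm diameter, 18 mm long along the plotter's y) at the free end of the pen-lift lever, which points from the head to the plotter's front (-x); when the lever is down the pin is about 95 mm above the bench with free space all round and below it
- lever_pivot (a point): pivot of the pen-lift lever on the head, 125 mm above the bench; its axis is the plotter's y; the pin is 70 mm away from it
- pen_lever (a joint): angle of the pen-lift lever: 0 = fully down (0.45 rad below level, pen on the lino), 0.9 = fully up (0.45 rad above level, pin about 155 mm above the bench, pen 10 mm up). Stiff (about 1.5 N at the pin), stays where it is left
- shaft_tip (a point): centre of the top end of the bare brass D-shaft: upright, 12 mm diameter, standing 18 mm out of the control strip (tip 73 mm above the bench when not pressed), tip chamfered. x axis: level, points out of the flat (1.5 mm from the shaft's axis); z up. It turns stiffly (0.12 Nm), +-2.4 rad from flat-to-front, and starts within 0.7 rad of flat-to-front
- shaft_push (a joint): how far the shaft is pressed in: 0 = out, 0.004 m = at its stop; spring, 2 N to start and 8 N at the stop
- knob: loose dark aluminium knob, upright on the bench, 70 to 140 g. Origin: centre of underside, z up. Skirt 46 mm diameter, 0 to 16 mm high; on it a bar grip 16 to 34 mm high, 14 mm wide (12.6 at the top), x from -21 (blunt) to +22 mm (pointed from +10 on, index line on top). Blind D-bore below: 13.2 mm diameter, 12 mm deep, round side chamfered, its flat on the +x (pointed) side 2.2 mm from the axis
- knob_seat (a point): centre of the blind end of the knob's bore, 12 mm above its underside, axes as the knob's. It meets the shaft tip when the knob is fully home (pointed end the way the shaft's flat faces; skirt then 6 mm clear of the strip, 2 mm when pressed in)
- ink_tin: bystander: closed ink tin, 76 mm diameter, 52 mm high, origin under its centre
- pigment_jar: bystander: small jar, 54 mm diameter, 65 mm high, origin under its centre
- brayer: bystander: ink roller lying down, 36 mm roller (90 mm along its y) at the origin, frame and wooden handle to 170 mm towards -x, 36 mm high
- gouge: bystander: lino gouge lying down along x, wooden handle 20 mm wide, 18 mm high, x from -73 to +67 mm
- knob_pointer (a point): the pointed end of the knob's bar grip, at its foot: 22 mm from the knob's axis towards +x, 16 mm above the underside
Not all that is in view belongs to the job. Of the things that look like the knob, take the one that is farthest to the robot's left at the start.

How it is judged:
By the outcome, as a careful person would: the job done as asked, in the order asked, and still so for the second after the job is handed in, while the arm keeps its last pose, push and grip.
It also fails if it takes over 58 s, if anything falls off the work surface, if the arm or the gripper's body presses on something with over 40 N, if the wrist force passes 120 N, or if a joint passes its speed limit or range.

## Working session

There is one attempt and no reset: what is moved stays moved. The work goes in short steps, each a Python script; the robot and the scene stay as the last script left them, time stands still between calls to the robot, and variables do not carry over. Pictures are saved under pics/ and viewed, about 8 in all and at most 12, crops included, and the job is handed in when it is done.

```bash
mkdir -p pics; cat > h.py <<'E'
import numpy as np,cv2
from workcell import r,read_camera,camera_info
def save(name,img): cv2.imwrite('pics/'+name,cv2.cvtColor(img,cv2.COLOR_RGB2BGR))
def ray(info,u,v):
    d=np.linalg.inv(info['mtx'])@[u,v,1.]; T=info['T']
    return T[:3,3],T[:3,:3]@d
def onplane(info,u,v,z):
    o,d=ray(info,u,v); return o+d*(z-o[2])/d[2]
def proj(info,p):
    T=info['T']; c=T[:3,:3].T@(np.array(p,float)-T[:3,3]); q=info['mtx']@c; return q[:2]/q[2]
def pts(info,depth):
    v,u=np.mgrid[:480,:640]; K=info['mtx']
    c=np.stack([(u-K[0,2])/K[0,0]*depth,(v-K[1,2])/K[1,1]*depth,depth],-1)
    return c@info['T'][:3,:3].T+info['T'][:3,3]
E
python3 - <<'E'
from h import *
for n in ('scene','top'):
    p,d=read_camera(n); save(n+'0.png',p); np.savez(n+'0.npz',p=p,d=d,**camera_info(n)); i=camera_info(n); print(n,i['mtx'].tolist(),i['T'].round(3).tolist())
print(r.read_state(), r.hold_point_z)
E
```

```text
scene [[463.2173193331334, 0.0, 315.6533112435856], [0.0, 463.2173193331334, 236.41214999775633], [0.0, 0.0, 1.0]] [[0.417, 0.79, -0.449, 1007.755], [0.909, -0.363, 0.206, -218.48], [-0.0, -0.494, -0.87, 968.632], [0.0, 0.0, 0.0, 1.0]]
top [[582.1270108384902, 0.0, 325.04810277859383], [0.0, 582.1270108384902, 242.17691667438257], [0.0, 0.0, 1.0]] [[-0.004, -0.997, 0.074, 442.702], [-1.0, 0.004, -0.007, 8.717], [0.006, -0.074, -0.997, 1236.563], [0.0, 0.0, 0.0, 1.0]]
{'clock': 0.1, 'q': array([-1.49331511e+00,  2.63476768e-01, -4.88520562e-02,  1.25940425e+00,
        8.60125343e-06,  1.41549870e+00]), 'joint_vel': array([ 1.90538328e-05, -7.38195229e-04,  1.09110468e-03, -9.82077603e-04,
        1.16143808e-03,  1.25671102e-05]), 'tau': array([ 2.95096885e-03, -6.38576460e+01,  3.85064292e+01,  9.86752566e-03,
       -1.90308328e-04, -8.40743667e-06]), 'tcp_pos': array([ 121.08806171, -510.59978656,  230.88017694]), 'tcp_rot': array([-3.14066851e+00, -1.53389037e-04,  2.32778772e-01]), 'force': array([-0.24013977, -0.46420711,  0.33593878]), 'ft_torque': array([ 0.00888087,  0.00592855, -0.03659292]), 'finger_gap': 1.000045724735176} 18.700000000000003
```

View pics/top0.png

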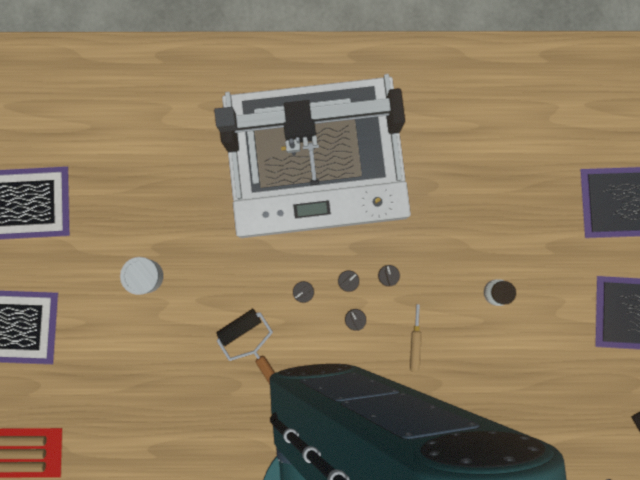

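View pics/scene0.png

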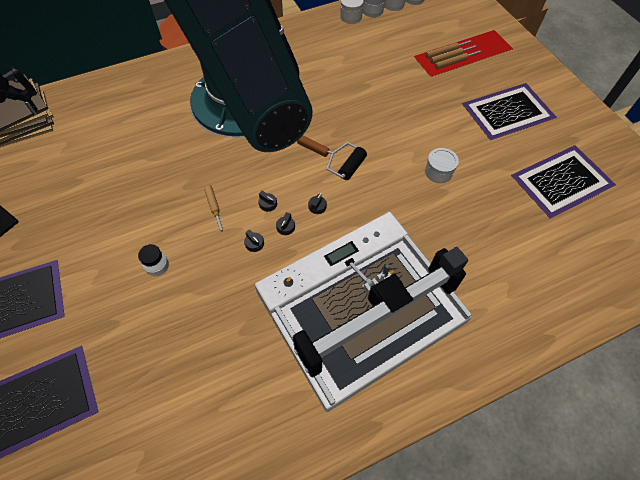

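The top view shows the four look-alike knobs at (303,292), (348,281), (388,275) and (355,319). The leftmost, at (303,292), is the target. The D-shaft is at about (377,201) and the lever pin at about (314,181). The scene view agrees: knob at (317,204), shaft at (288,282).

```bash
python3 - <<'E'
from h import *
for n,L in (('top',dict(knob=(303,292,34),shaft=(377,201,73),pin=(314,181,95))),('scene',dict(knob=(317,204,25),shaft=(288,282,73),pin=(350,263,95)))):
    f=np.load(n+'0.npz'); i=dict(mtx=f['mtx'],T=f['T'])
    P=pts(i,f['d'])
    for k,(u,v,z) in L.items(): print(n,k,onplane(i,u,v,z).round(1),P[v,u].round(1))
    if n=='top':
        for c in ((238,235),(410,217)): print('front corner',onplane(i,*c,55).round(1))
    a=f['p'];
    c=a[225-100:245+100,255:455] if n=='scene' else a[70:250,210:420]
    save(n+'_c.png',cv2.resize(c,None,fx=3,fy=3,interpolation=cv2.INTER_CUBIC))
E
```

```text
top knob [428.9  46.6  34. ] [428.9  46.6  31.7]
top shaft [ 611.5 -104.1   73. ] [ 612.3 -104.6   67.9]
top pin [648.7  22.6  95. ] [646.9  22.4 105. ]
front corner [545.3 178.   55. ]
front corner [ 581.  -172.9   55. ]
scene knob [439.6  45.9  25. ] [441.5  45.   28.2]
scene shaft [ 621.7 -105.3   73. ] [ 618.5 -104.4   65.7]
scene pin [645.4  27.2  95. ] [651.3  23.2 109.3]
```

View pics/top_c.png

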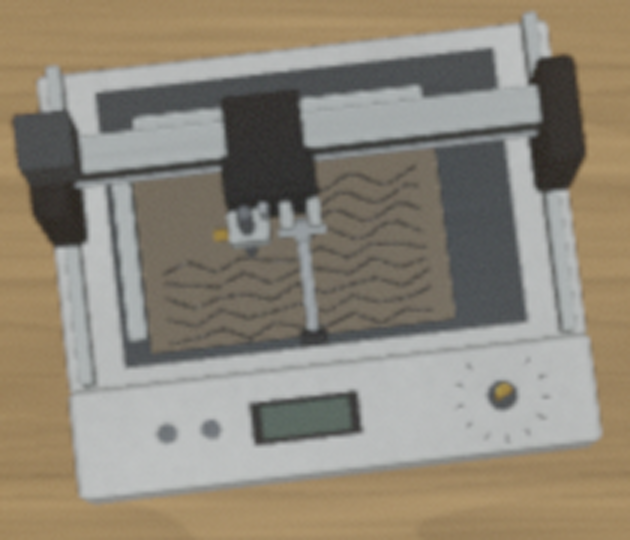

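```bash
python3 - <<'E'
from h import *
def look(n):
    i=camera_info('wrist'); p,d=read_camera('wrist'); save(n+'.png',p); np.savez(n+'.npz',p=p,d=d,**i); print(n,r.read_state()['clock'],i['T'].round(3).tolist(),i['mtx'][0].tolist()); return p
r.move_pose([575,-40,290],[np.pi,0,0.101]); a=look('w1')
r.move_pose([405,45,190],[np.pi,0,0.101]); b=look('w2')
save('w12.png',np.hstack([cv2.resize(a,(400,300),interpolation=3),cv2.resize(b,(400,300),interpolation=3)]))
E
```

```text
w1 2.4917 [[0.101, -0.951, -0.294, 649.768], [-0.995, -0.096, -0.03, -33.152], [-0.0, 0.295, -0.955, 431.122], [0.0, 0.0, 0.0, 1.0]] [395.98055772090294, 0.0, 316.70748979559454]
w2 3.4083 [[0.101, -0.951, -0.292, 480.936], [-0.995, -0.097, -0.03, 52.208], [0.0, 0.293, -0.956, 332.072], [0.0, 0.0, 0.0, 1.0]] [395.98055772090294, 0.0, 316.70748979559454]
```

View pics/w12.png

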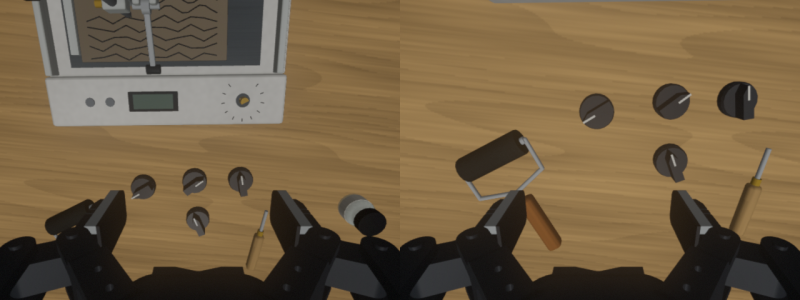

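The left half (w1) shows the lever pin at full-resolution pixel (245,112) and the shaft at (389,160). In the right half (w2) the target knob is at (315,178), with its index line pointing to the lower left.

```bash
python3 - <<'E'
from h import *
a=np.load('w1.npz');b=np.load('w2.npz')
i1=dict(mtx=a['mtx'],T=a['T']);i2=dict(mtx=b['mtx'],T=b['T'])
def crop(p,u,v,h): return cv2.resize(p[v-h:v+h,u-h:u+h],(266,266),interpolation=cv2.INTER_CUBIC)
save('c3.png',np.hstack([crop(a['p'],245,112,33),crop(a['p'],389,160,19),crop(b['p'],315,178,33)]))
def blob(m,u,v,h,n,i,z):
    w=np.zeros(m.shape,bool); w[v-h:v+h,u-h:u+h]=1; m=(m&w).astype(np.uint8)
    k,l,s,c=cv2.connectedComponentsWithStats(m); j=1+s[1:,4].argmax(); print(n,c[j].round(1),s[j],onplane(i,*c[j],z).round(1)); return c[j]
V1=a['p'].max(2).astype(int);V2=b['p'].max(2).astype(int)
S1=V1-a['p'].min(2)
blob(V1<60,245,112,16,'pin',i1,97); blob((V1<130),389,160,12,'shaftdark',i1,71)
c=blob(S1>60,389,160,12,'brass',i1,73)
P=pts(i1,a['d']);print('pin z',P[112,245],'shaft',P[160,389])
blob(V2<80,315,178,33,'knob',i2,20); blob((V2>130)&(b['p'].min(2)>110),315,178,26,'index',i2,34)
P2=pts(i2,b['d']); w=P2[140:215,275:350].reshape(-1,3); m=w[:,2]>9; t=w[w[:,2]>27]
print('knob pts',w[m].mean(0),m.sum(),'bar',t.mean(0),len(t)); q=t[:,:2]-t[:,:2].mean(0); e,vv=np.linalg.eigh(q.T@q);print(vv[:,1],np.arctan2(vv[1,1],vv[0,1]))
E
```

```text
pin [245.2 110.3] [233 103  25  15 318] [645.3  24.3  97. ]
shaftdark [387.6 160. ] [377 149  23  23 349] [ 615.2 -100.7   71. ]
brass [390.4 160.9] [385 157  13  10  82] [ 614.9 -102.9   73. ]
pin z [644.19006024  22.76839321 106.43155807] shaft [ 615.30529261 -102.04593496   70.62437072]
knob [314.9 176.9] [ 287  150   55   56 2296] [432.8  48.7  20. ]
index [302.  190.8] [293 185  19  13  70] [423.3  57.6  34. ]
knob pts [431.86501962  49.28516214  22.68832176] 2491 bar [432.74731919  46.8299392   37.93774333] 858
[-0.77481999  0.63218193] 2.457226624697337
```

View pics/c3.png

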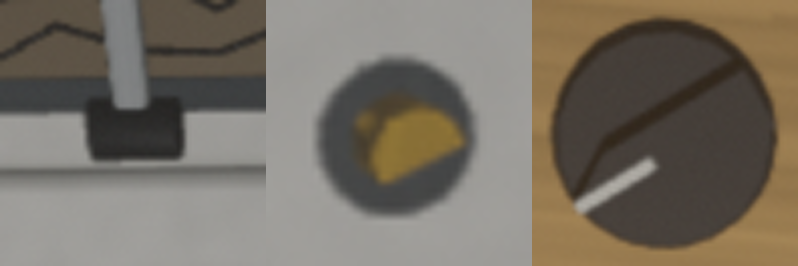

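The crops show the pin, the shaft's D with its flat facing lower right, and the knob's index pointing lower left. That is enough to start: grip the pin by its ends and swing the lever up along its arc.

```bash
python3 - <<'E'
from h import *
a=np.load('w1.npz');i1=dict(mtx=a['mtx'],T=a['T'])
e=[onplane(i1,u,v,73)[:2] for u,v in((386.7,167.4),(398.4,161))]; d=e[1]-e[0]; print('flat chord',np.linalg.norm(d),'phi',np.arctan2(-d[0],d[1])if 0 else np.arctan2(*( [-d[0],d[1]]))) 
n=np.array([d[1],-d[0]]);n=n if n[0]<0 else -n;print('phi',np.arctan2(n[1],n[0]),'axis',(e[0]+e[1])/2-1.5*n/np.linalg.norm(n))
yaw=.101;t=.35;ux=np.array([np.cos(yaw),np.sin(yaw),0]);z=np.array([0,0,1.])
zd=np.sin(t)*ux-np.cos(t)*z; O=[np.pi,-t,yaw]
piv=np.array([646,24.3,0])+70*np.cos(.45)*ux+125*z
pin=lambda th:piv-70*np.cos(th)*ux+70*np.sin(th)*z
tcp=lambda th:pin(th)+18.7*zd
r.move_pose(tcp(-.45)-110*zd,O)
r.set_gripper(.6,30)
print(r.move_straight(tcp(-.45),v=120,until_force=8))
r.set_gripper(0,30); s=r.read_state();print('grip',s['finger_gap'],s['force'],s['tcp_pos'],tcp(-.45))
for th in np.linspace(-.45,.45,7)[1:]:
    h=r.move_straight(tcp(th),v=60,until_force=25); s=r.read_state();print(round(th,2),h,s['force'].round(1),s['tcp_pos'].round(1),tcp(th).round(1))
    if h: break
h=r.move_straight(tcp(.45)+[0,0,6],v=30,until_force=12); s=r.read_state();print(h,s['force'].round(1),s['tcp_pos'].round(1),s['clock'],s['finger_gap'])
i=camera_info('wrist');p,dd=read_camera('wrist');save('w3.png',p)
E
```

```text
flat chord 11.664411450138498 phi -2.5303837083997216
phi -2.5303837083997216 axis [ 613.3840294  -104.46421029]
False
grip 0.20699622010655286 [ 0.08196205 -4.55305858  0.73359725] [652.57726915  24.42109555  77.39891082] [652.37951142  24.94653057  76.98614288]
-0.3 False [ 3.5 -5.4  0.1] [649.3  24.1  87.5] [648.6  24.6  86.7]
-0.15 False [ 4.7 -5.5  0.3] [647.   23.8  97.8] [646.2  24.3  97. ]
-0.0 False [ 4.5 -4.7 -1.1] [646.2  23.8 108.1] [645.4  24.2 107.4]
0.15 False [ 4.5 -4.8 -2. ] [646.9  23.8 118.5] [646.2  24.3 117.9]
0.3 False [ 2.9 -5.  -1.2] [648.9  24.1 128.4] [648.6  24.6 128.1]
0.45 True [ 4.9 -2.6 -8.5] [651.1  24.3 135.8] [652.4  24.9 137.9]
True [ 4.4 -1.9 -5. ] [650.9  24.2 136.6] 8.2417 0.1971013676081679
```

View pics/w3.png

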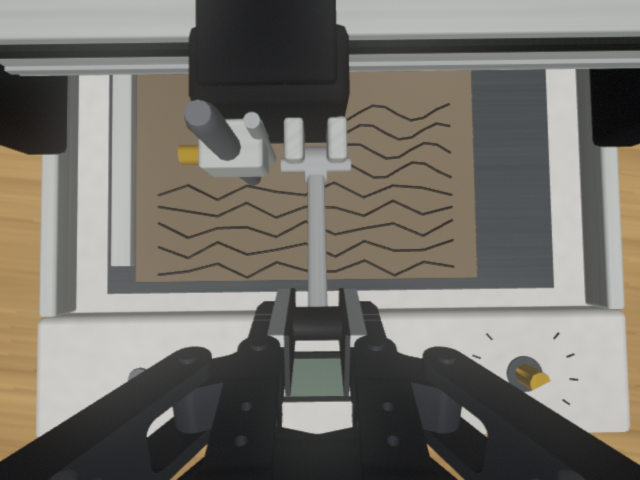

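The fingers hold the pin's ends and the lever has hit its upper stop. I'll give it one firmer tug, release, look closely at the shaft, then at the knob.

```bash
cat >> h.py <<'E'
def look(n):
    i=camera_info('wrist'); p,d=read_camera('wrist'); np.savez(n+'.npz',p=p,d=d,**i); return p,d,i
def load(n):
    f=np.load(n+'.npz'); return f['p'],f['d'],dict(mtx=f['mtx'],T=f['T'])
E
python3 - <<'E'
from h import *
yaw=.101;t=.35;ux=np.array([np.cos(yaw),np.sin(yaw),0]);z=np.array([0,0,1.]);zd=np.sin(t)*ux-np.cos(t)*z
p0=r.read_state()['tcp_pos']
h=r.move_straight(p0+[1,0,8],v=30,until_force=20);s=r.read_state();print(h,s['tcp_pos'].round(1),s['force'].round(1))
r.move_straight(p0,v=60)
r.set_gripper(.6); q=r.read_state()['tcp_pos']
r.move_straight(q-100*zd,v=200)
p,d,i=look('w4'); 
uv=proj(i,p0-18.7*zd); P=pts(i,d); u,v=uv.round().astype(int); w=P[v-25:v+25,u-25:u+25].reshape(-1,3);c=p[v-25:v+25,u-25:u+25].max(2).reshape(-1)
print('pin px',uv,'dark pts',np.median(w[(c<60)&(w[:,2]>110)],0),((c<60)&(w[:,2]>110)).sum())
r.set_gripper(1.)
r.move_pose([613.4,-104,150],[np.pi,0,.611]); r.move_straight([613.4,-104,92],v=150)
p5,_,i5=look('w5'); print('shaft',proj(i5,[613.4,-104,73]),r.read_state()['tcp_pos'])
r.move_straight([613.4,-104,200],v=250)
r.move_pose([432,48,110],[np.pi,0,-.685]); r.move_straight([432,48,65],v=150)
p6,_,i6=look('w6'); print('knob',proj(i6,[432,48,16]),r.read_state()['tcp_pos'],r.read_state()['q'].round(2),r.read_state()['clock'])
g=lambda p,uv,h:cv2.resize(p[int(uv[1])-h:int(uv[1])+h,int(uv[0])-h:int(uv[0])+h],(400,400),interpolation=cv2.INTER_CUBIC)
print(proj(i5,[613.4,-104,73]).astype(int)-50,proj(i6,[432,48,16]).astype(int)-90)
save('c56.png',np.hstack([g(p5,proj(i5,[613.4,-104,73]),50),g(p6,proj(i6,[432,48,16]),90)]))
E
```

```text
True [650.7  24.2 137.3] [ 3.6 -2.5 -4.4]
pin px [316.94242815 242.5849788 ] dark pts [648.65118348  23.60182305 158.47859779] 517
shaft [317.54642842 289.99138963] [ 613.98276167 -103.66164585   93.65702017]
knob [316.52135393 264.62410078] [432.37570062  47.98754031  65.68872726] [-0.08  0.24 -0.58  0.76  0.   -2.53] 16.625
[267 239] [226 174]
```

View pics/c56.png

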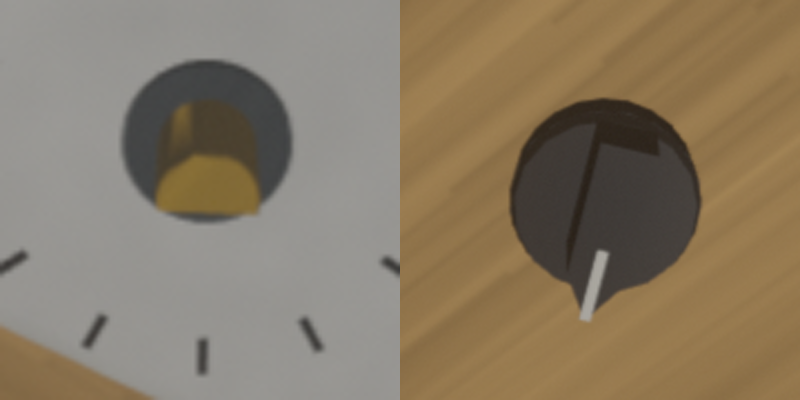

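The pin's depth points now lie about 60 mm higher, so the lever is up. The left crop shows the shaft's D with its flat chord from (157,208) to (260,214) and the collar ring centred near (207,140). The right crop shows the index line from (202,250) to (186,320), and the skirt top centred near (205,206).

```bash
python3 - <<'E'
from h import *
_,_,i5=load('w5');_,_,i6=load('w6')
L=lambda x,y:(267+x/4,239+y/4); K=lambda x,y:(226+x*.45,174+y*.45)
e0,e1=[onplane(i5,*L(*c),73)[:2] for c in((157,208),(260,214))]
d=e1-e0;n=np.array([d[1],-d[0]])/np.linalg.norm(d); n=n if n[0]<0 else -n
print('chord',np.linalg.norm(d),'phi',np.arctan2(n[1],n[0]),'axis',(e0+e1)/2-1.5*n,'back',onplane(i5,*L(208,155),73)[:2]+6*n,'ring',onplane(i5,*L(207,140),55))
a,b=[onplane(i6,*K(*c),34)[:2] for c in((202,250),(186,320))]; m=b-a; psi=np.arctan2(m[1],m[0]); c=onplane(i6,*K(205.5,206),16)[:2]
print('index',a,b,'len',np.linalg.norm(m),'psi',psi,'skirt c',c)
u=m/np.linalg.norm(m); print('tip-based centre',b-21.5*u,'lateral',np.cross(u,c-a))
E
```

```text
chord 11.535754800435912 phi -2.5938544423233854 axis [ 614.38433234 -104.29401621] back [ 613.48661087 -104.24948104] ring [ 613.88446337 -104.44753249   55.        ]
index [428.76185163  50.40950902] [417.99569028  63.72362644] len 17.12238163541896 psi 2.2507758386549557 skirt c [430.47181273  47.9452129 ]
tip-based centre [431.51439778  47.00553601] lateral 0.21985182131694225<stdin>:9: DeprecationWarning: Arrays of 2-dimensional vectors are deprecated. Use arrays of 3-dimensional vectors instead. (deprecated in NumPy 2.0)
```

```bash
python3 - <<'E'
from h import *
r.set_gripper(.5,60)
y=-.89
r.move_pose([431,47.5,60],[np.pi,0,y]); print(r.move_straight([431,47.5,18.5],v=80,until_force=8)); r.hold(.2)
print(r.read_state()['tcp_pos'])
r.set_gripper(0,60); s=r.read_state();print('gap',s['finger_gap'],s['force'].round(1),s['tcp_pos'].round(2),s['tcp_rot'])
r.move_straight([431,47.5,150],v=200); s=r.read_state();print(s['finger_gap'],s['force'])
r.move_pose([613.9,-104.3,150],[np.pi,0,.571]); r.move_straight([613.9,-104.3,110],v=150); r.hold(.3)
s=r.read_state();print(s['tcp_pos'].round(2),s['tcp_rot'],s['q'].round(2),s['clock'],s['finger_gap'])
p,d,i=look('w7'); uv=proj(i,s['tcp_pos']).astype(int);print(uv-100)
save('c7.png',cv2.resize(p[uv[1]-100:uv[1]+100,uv[0]-100:uv[0]+100],(600,600),interpolation=cv2.INTER_CUBIC))
E
```

```text
False
[431.29771881  47.49225552  18.88875892]
gap 0.13197555556574192 [-1.  -0.7  6.2] [431.22  47.47  18.8 ] [-3.14120421e+00 -3.98851255e-04 -8.89951165e-01]
0.13120145884380058 [-0.26132787  0.81364828 -2.02582414]
[ 614.24 -104.41  110.7 ] [ 3.14073071e+00 -6.91875620e-04  5.71028429e-01] [-0.3   0.48 -0.03  1.05 -0.    2.27] 24.0 0.13067398262592514
[216 210]
```

View pics/c7.png

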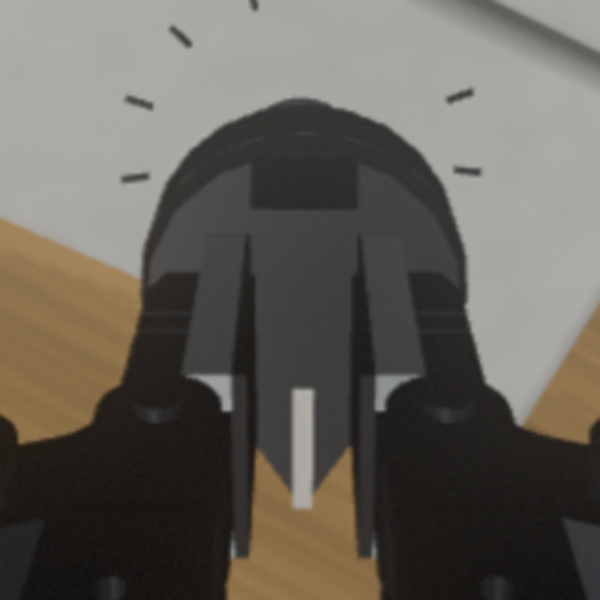

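The knob is held upright, and its index line is vertical in the image: (302,388) to (302,508). The skirt spans columns 145 to 465, with the top-rim arc near row 137. Next I'll compute the knob's axis in the same camera frame.

```bash
python3 - <<'E'
from h import *
p,d,i=load('w7'); C=lambda x,y:(216+x/3,210+y/3)
u=np.array([np.cos(.571),np.sin(.571)]);w=np.array([-u[1],u[0]]); t=np.array([614.24,-104.41]); zu=110.7-18.8
def f(n,x,y,z,off): 
    q=onplane(i,*C(x,y),zu+z)[:2]-t; print(n,'along',round(q@u+off,2),'lat',round(q@w,2))
f('idx tip',302,508,34,21.5); f('idx start',302,388,34,21.5-17.1)
f('rim top',305,137,16,-23); f('rim bottom',305,104,0,-23)
f('L',145,260,16,0);f('R',465,260,16,0); f('blunt top',304,208,34,-21); f('blunt foot',304,162,16,-21)
_,_,i5=load('w5'); print('TCP marker w5 vs info: cam pos diff', i5['T'][:3,3]-i['T'][:3,3])
g=p[210:410,216:416].max(2)
print(g[28:50,100],g[28:50,110],g[28:60,80])
E
```

```text
idx tip along 0.92 lat 0.06
idx start along 0.93 lat 0.07
rim top along -0.8 lat -0.31
rim bottom along -1.7 lat -0.35
L along 4.74 lat 21.0
R along 4.75 lat -21.67
blunt top along -0.88 lat -0.14
blunt foot along -2.26 lat -0.18
TCP marker w5 vs info: cam pos diff [ -2.36590136   3.5261027  -17.31087658]
[168 168 168 164 137  76  69  56  54  53  51  53  53  53  53  56  63  54
  53  53  51  52] [167 166 167 167 167 166 153 109  62  53  53  53  51  53  53  53  52  53
  52  53  52  53] [167 168 168 169 168 169 168 169 168 168 157  92  58  55  54  54  55  51
  53  54  60  54  53  53  54  51  55  63  73  75  75  76]
```

```bash
cat > ins.py <<'E'
from h import *
import itertools
A=np.array([613.9,-104.3])-[.3,-.1]   # command offset for steady servo error
def attempt(dx,dy,yaw,f=5):
    c=A+[dx,dy]; O=[np.pi,0,yaw]
    r.move_straight([*c,94.],v=60,attitude=O); r.hold(.1)
    h=r.move_straight([*c,84.],v=30,until_force=f); s=r.read_state()
    print(dx,dy,round(yaw,2),h,s['tcp_pos'].round(2),s['force'].round(1),s['ft_torque'].round(2),round(s['clock'],1)); return s['tcp_pos'][2]<86.5
E
python3 - <<'E'
from ins import *
u=np.array([np.cos(.571),np.sin(.571)]);w=np.array([-u[1],u[0]])
for a,b,y in [(0,0,.57),(-.8,0,.57),(.8,0,.57),(0,.8,.57),(0,-.8,.57)]:
    if attempt(*(a*u+b*w),y): print('IN');break
E
```

```text
0.0 0.0 0.57 True [ 614.16 -103.77   83.08] [ 2.6 -0.2 -1.2] [ 0.2  -0.51  0.05] 25.0
IN
```

```bash
python3 - <<'E'
from ins import *
r.set_gripper(0,90)
for z in (81,79,77.5,76,75,74,73):
    h=r.move_straight([*A,z],v=25,until_force=22); r.hold(.15); s=r.read_state()
    print(z,h,s['tcp_pos'].round(2),s['force'].round(1),s['ft_torque'].round(2),round(s['clock'],1),s['finger_gap'].round(3))
    if s['force'][2]>18: break
p,d,i=look('w8'); q,_=read_camera('scene')
c=q[180:360,230:470]; save('c8.png',np.hstack([cv2.resize(p,(400,300),interpolation=3),cv2.resize(c,(400,300),interpolation=3)]))
E
```

```text
Traceback (most recent call last):
AttributeError: 'float' object has no attribute 'round'
```

```bash
python3 - <<'E'
from ins import *
for z in (80,79,77.5,76,75,74,73,72):
    h=r.move_straight([*A,z],v=25,until_force=22); r.hold(.15); s=r.read_state()
    print(z,h,s['tcp_pos'].round(2),s['force'].round(1),s['ft_torque'].round(2),round(s['clock'],1),round(s['finger_gap'],3))
    if s['force'][2]>18: break
p,d,i=look('w8'); q,_=read_camera('scene')
c=q[180:360,230:470]; save('c8.png',np.hstack([cv2.resize(p,(400,300),interpolation=3),cv2.resize(c,(400,300),interpolation=3)]))
E
```

```text
80 False [ 614.11 -103.97   80.08] [4.4 3.6 1.6] [ 0.69 -1.07 -0.05] 26.0 0.121
79 False [ 614.14 -104.01   79.11] [5.4 3.1 1.1] [ 0.73 -1.03  0.05] 26.4 0.122
77.5 False [ 614.12 -104.01   77.74] [4.  3.2 3.1] [ 0.77 -0.91 -0.01] 26.8 0.124
76 False [ 614.14 -104.02   76.32] [4.8 3.1 5.9] [ 0.78 -0.86  0.01] 27.2 0.122
75 False [ 614.25 -104.06   75.84] [ 1.4  4.3 12. ] [ 0.87 -0.49  0.04] 27.6 0.119
74 False [ 614.42 -104.08   75.62] [ 0.6  4.6 21.8] [1.04 0.14 0.07] 28.0 0.125
```

View pics/c8.png

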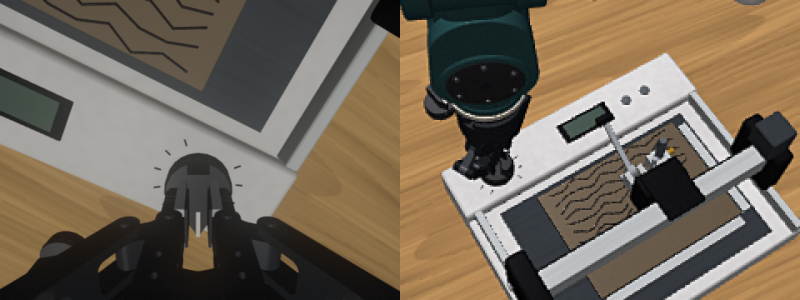

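The knob is seated on the shaft. The resistance follows the spring and then goes hard at TCP z = 75.6 mm, where I predicted 75.8 mm, and it is held with about 22 N. I'll check the lever height once more and hand in.

```bash
python3 - <<'E'
from h import *
q,d=read_camera('scene'); i=camera_info('scene'); P=pts(i,d)
for z in (95,155): print(z,proj(i,[646,24.3,z]).round(1))
u,v=proj(i,[646,24.3,155]).round().astype(int); w=P[v-14:v+15,u-14:u+15].reshape(-1,3); c=q[v-14:v+15,u-14:u+15].max(2).reshape(-1); m=(c<60)&(w[:,2]>70)
print(m.sum(),np.median(w[m],0))
s=r.read_state();print(s['force'].round(1),s['tcp_pos'].round(2),s['clock'])
if m.sum()>5 and np.median(w[m],0)[2]>140: r.job_done(); print('done')
E
```

```text
95 [348.9 263.7]
155 [350.8 250.4]
57 [650.7167397   23.67716294 159.4055679 ]
[-1.6  4.3 22.5] [ 614.4 -104.1   75.6] 28.15
the job is handed in; nothing more can be done
done
```

The job is handed in at 28 s of the 58 s limit: the lever is up and the knob is held pressed in on the shaft. `job_done` gives no verdict, so the results below are my own checks.

- **Lever:** I gripped the pin by its ends and swung it up its arc to the stop, then gave one firmer tug before releasing. Just before hand-in the scene camera still showed the pin about 60 mm up. The depth reading was about 159 mm on its surface, against an expected pin centre of 155 mm.
- **Knob:** I took the leftmost of the four look-alikes and turned it to the measured flat. It went onto the shaft on the first try.
- **Press:** The resistance followed the shaft's spring and then went hard at TCP z = 75.6 mm, where 75.8 mm was predicted for fully home and fully pressed. The arm is holding it there with about 22 N, above the 8 N the spring needs.

**Disagreements:**
- Wrist-camera depths read about 4 mm high.
- The two readings of the flat's direction differed by 0.06 rad, and I used the middle.
- The single-edge estimates of the knob's position along the bar in the grip ran from −2.3 to +0.9 mm. I took about 0, the average of the two ends.
- The lever's stop came about 1 mm lower than computed.

I did not check separately that the other things on the bench stayed put, but the gripper never came near them.

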